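Sort the stray vice parallels back beside their mates

ROBOT

A 6-joint arm with a two-finger parallel gripper is mounted at the origin on a cart in front of the work surface, level with it; the furniture and walls round the work are solid. World frame = base frame: x ahead of the robot, y to its left, z up, the work surface at z = 0. Lengths are in mm, angles in rad, forces in N, time in s.
With the tool pointing down it reaches from about 300 to 775 mm from the base axis. Payload 14.6 kg.
Tool frame: the origin (TCP) lies on the centre line of the jaws, within the pads' length; the fingertips stand 8 mm ahead of it and the grasp point (between the pads) lies 11 mm behind it; z points along the fingers, y is the line along which they close (so a half turn about z gives the same grasp; the last joint's range is limited). The gripper opens to 94 mm and grips with 3 to 60 N. Pads are 16 mm wide; open, the fingers measure 119 mm over their backs; the gripper's body (75 mm by 177 mm) begins 78 mm behind the grasp point.
Start: joints at [-0.067, 0.3, 1.521, -0, 1.321, -0.067], TCP at [549.99, -0.002, 213.446] pointing down, gripper open.
Joint ranges: [-3.03, 3.03], [-0.79, 2.21], [0.23, 2.52], [-1.04, 4.18], [0, 3.07], [-2.55, 2.55]. Speed limits (rad/s): [2.22, 2.22, 2.57, 3.14, 3.14, 3.14].

INTERFACE

Orientations are given as [roll, pitch, yaw] about the fixed x, y, z axes, in that order (R = Rz(yaw) Ry(pitch) Rx(roll)).
In Python, from cell import manip gives the robot as it stands.
- The arm moves only by the tool jog_arm, never from a script. Its argument "rows" is one flat list of numbers, 7 for each row, row after row: the shift along the world's x, y, z in cm, then the turn, a rotation vector about the world's x, y, z in rad, then the closure, from 0 (fully open) to 1 (shut). In form: [dx, dy, dz, rx, ry, rz, fingers, dx, dy, dz, rx, ry, rz, fingers, ...]. A call has 1 to 20 rows; each row shifts and turns the commanded pose from where the row before left it; what a row does not reach is not made up. A row lasts 1/12 s, in which the tool goes at most 41.7 mm and 7.16 degrees, less where a joint would pass 70% of its speed; a pose out of reach is approached as far as the arm can. A call with a gripper value outside its range is refused whole. The fingers move at their own pace and stop on an object; "newtons" is the grip in N (left out, the last holds). Time passes only in rows, so rows that do not move let the fingers close. It gives the time, the measured TCP pose, the force, the opening and the grip force at its end, in the units of the state.
- manip.read_state(): the state, without advancing time (a new reading comes with each control period).
- manip.camera(name): name is "scene" or "side" or "wrist"; returns (picture, depth): 400x640x3 uint8, blue, green, red; 400x640 float32, mm along the optical axis (not along the pixel's ray), 0 where there is no reading.
- manip.camera_model(name): a dict with "K" (3x3 intrinsics, pixels), "R" (3x3) and "t" (3): a world point X has camera coordinates R X + t. Camera axes: x right, y down, z forward; pixel columns grow to the right and rows downward; lengths in mm; the calibration is good to about 2 mm. A picture is of the moment at which its call begins: read the wrist's pose just before it. camera_model takes no time and is no camera call; for the wrist camera it gives the pose at the moment of the call.
- manip.sign_off(): hands the job in; it is judged then, once.
The state is a dict: "clock": time; "joints": joint angles; "qd": joint speeds; "effort": joint torques, N m; "eef_pos": TCP position; "eef_rot": TCP orientation; "wrist_force": force on the tool from outside, world axes, zero at the start; "moment": the same for the moment, N m; "finger_gap": finger opening in mm; "finger_force": force on a finger pad.
Only numpy, scipy, OpenCV 4.12 (cv2) and the standard library are available. Lean on these libraries where they do the work, as an engineer would, in place of code of your own. Each camera call takes 0.05 s, during which the arm holds its last target. There are 200 camera calls.

TASK

Put the three stray steel parallels away: sort them by length and lower each one on edge, without dropping it or tipping it over, into the empty slot of the wooden block that already holds its mate of the same length, until it rests fully on the slot's floor. Leave the mates in their slots and the other tools where they lie.

Things in the scene. Friction and masses are not known exactly. Their poses are not given: they have to be found in the camera images.
- parallel_short: the stray short vice parallel: a plain bright steel bar 100 mm long (its x), 12 mm thick (its y), 40 mm high (its z), with 3 dark relief holes in each flank, 250 g give or take a fifth; it stands on its long narrow edge on the bench, in any order with the other two, right of the blocks; origin at the centre of its underside
- slot_short (a point): mouth centre of the empty slot in the wooden block for the short parallels. The three blocks stand ahead and to the left in any order; this one is fixed, 136 x 80 mm and 25 mm high; the slot runs along the point's x, is 107 mm long and 15 mm wide, 16 mm deep (floor 9 mm over the bench) with a 2 mm chamfer at the mouth; z is up. The block's other slot, 44 mm to the point's +y, holds the mate
- mate_short: the mate of the short parallel, an identical 100 mm bar that already stands in the other slot of its block, 31 mm of it above the wood; origin at the centre of its underside; stays there
- parallel_medium: the stray medium vice parallel: a plain bright steel bar 130 mm long (its x), 12 mm thick (its y), 40 mm high (its z), with 4 dark relief holes in each flank, 320 g give or take a fifth; it stands on its long narrow edge on the bench, in any order with the other two, right of the blocks; origin at the centre of its underside
- slot_medium (a point): mouth centre of the empty slot in the wooden block for the medium parallels. The three blocks stand ahead and to the left in any order; this one is fixed, 166 x 80 mm and 25 mm high; the slot runs along the point's x, is 137 mm long and 15 mm wide, 16 mm deep (floor 9 mm over the bench) with a 2 mm chamfer at the mouth; z is up. The block's other slot, 44 mm to the point's +y, holds the mate
- mate_medium: the mate of the medium parallel, an identical 130 mm bar that already stands in the other slot of its block, 31 mm of it above the wood; origin at the centre of its underside; stays there
- parallel_long: the stray long vice parallel: a plain bright steel bar 160 mm long (its x), 12 mm thick (its y), 40 mm high (its z), with 5 dark relief holes in each flank, 400 g give or take a fifth; it stands on its long narrow edge on the bench, in any order with the other two, right of the blocks; origin at the centre of its underside
- slot_long (a point): mouth centre of the empty slot in the wooden block for the long parallels. The three blocks stand ahead and to the left in any order; this one is fixed, 196 x 80 mm and 25 mm high; the slot runs along the point's x, is 167 mm long and 15 mm wide, 16 mm deep (floor 9 mm over the bench) with a 2 mm chamfer at the mouth; z is up. The block's other slot, 44 mm to the point's +y, holds the mate
- mate_long: the mate of the long parallel, an identical 160 mm bar that already stands in the other slot of its block, 31 mm of it above the wood; origin at the centre of its underside; stays there
- small_spanner: small bystander: slim combination spanner, 20 x 150 x 6 mm, lying flat between the strays; origin mid-length under it, its y along its length
- middle_spanner: bystander: combination spanner, 26 x 178 x 7 mm, lying flat between the strays; origin mid-length under it, its y along its length
- tape_roll: bystander: black roll of tape, 62 mm across, 19 mm high, far right; origin under its centre
- link: bystander: grey steel link arm, 92 mm long, 19 mm wide, 8 mm high, behind the work; origin under its centre
- hex_key: bystander: hex key, 93 x 33 x 7 mm, near the front edge; origin under its centre
There are look-alikes about, which are no part of the job. Leave any purple look-alike of the parallel_short alone.

How it is judged (in metres and radians):
At the end, for the whole second after the job is handed in: Each stray parallel stands still and upright (0.25 rad) in the empty slot of its own length: underside 12.5 mm or more below the mouth, centre within 7 mm along and 5 mm across, in line within 0.08 rad. Mates still in their slots (moved under 12 mm, upright within 0.25 rad) (z of parallel_short in the frame of slot_short below -0.0125 m and x of parallel_short in the frame of slot_short between -0.007 and 0.007 m and y of parallel_short in the frame of slot_short between -0.005 and 0.005 m and angle between the x axis of parallel_short and the x axis of slot_short, either way round below 0.08 rad and angle between each of parallel_short, mate_short, parallel_medium, mate_medium, parallel_long, mate_long's own z axis and vertical below 0.25 rad and linear speed of each of parallel_short, parallel_medium, parallel_long below 0.02 m/s and distance of each of mate_short, mate_medium, mate_long from where it was at the start of the episode below 0.012 m and z of parallel_medium in the frame of slot_medium below -0.0125 m and x of parallel_medium in the frame of slot_medium between -0.007 and 0.007 m and y of parallel_medium in the frame of slot_medium between -0.005 and 0.005 m and angle between the x axis of parallel_medium and the x axis of slot_medium, either way round below 0.08 rad and z of parallel_long in the frame of slot_long below -0.0125 m and x of parallel_long in the frame of slot_long between -0.007 and 0.007 m and y of parallel_long in the frame of slot_long between -0.005 and 0.005 m and angle between the x axis of parallel_long and the x axis of slot_long, either way round below 0.08 rad); the robot touches nothing.
It fails at once if a stray parallel is dropped (falls free of the fingers from more than about 10 mm) ((contact force between the fingers and parallel_short below 0.05 N and linear speed of parallel_short above 0.45 m/s) or (contact force between the fingers and parallel_medium below 0.05 N and linear speed of parallel_medium above 0.45 m/s) or (contact force between the fingers and parallel_long below 0.05 N and linear speed of parallel_long above 0.45 m/s)).
It fails at once if a stray parallel is tipped over (angle between any of parallel_short, parallel_medium, parallel_long's own z axis and vertical above 0.8 rad).
It fails at once if a mate is lifted out of its slot or knocked (moved more than 15 mm) (distance of any of mate_short, mate_medium, mate_long from where it was at the start of the episode above 0.015 m).
It fails at once if one of the other tools is pushed aside (moved more than 40 mm) (distance of any of small_spanner, middle_spanner, tape_roll, link, hex_key from where it was at the start of the episode above 0.04 m).
It also fails if it takes over 72 s, if anything falls off the work surface, if the arm or the gripper's body presses on something with over 40 N, if the wrist force passes 120 N, or if a joint passes its speed limit or range.

## Working session

There is one attempt and no reset: what is moved stays moved. The work goes in short steps, Python scripts to look and compute and a tool call to move; the robot and the scene stay as the last step left them, time stands still between calls to the robot, and variables do not carry over. Pictures are saved under pics/ and viewed, at most 10 in all, crops included, and the job is handed in when it is done.

Besides the shell and the picture viewer there is one more tool, called after ">>>" as name(argument=value, ...) on one line, values as JSON. jog_arm: Moves the arm, as the interface text tells. Its arguments: {"type":"object","properties":{"rows":{"type":"array"},"newtons":{"type":"number"}},"required":["rows"]}

```bash
mkdir -p pics; python3 - <<'E'
from cell import manip
import cv2,numpy as np
for n in ["scene","side"]:
    p,d=manip.camera(n); cv2.imwrite(f"pics/{n}0.png",p); np.save(f"pics/{n}0.npy",d)
    m=manip.camera_model(n); print(n,np.round(m["K"],1).tolist(),np.round(m["R"],3).tolist(),np.round(m["t"]).tolist())
print(manip.read_state())
E
```

```text
scene [[423.7, 0.0, 315.4], [0.0, 423.7, 200.3], [0.0, 0.0, 1.0]] [[0.804, -0.595, -0.011], [-0.414, -0.546, -0.728], [0.427, 0.59, -0.686]] [-464.0, 256.0, 837.0]
side [[406.1, 0.0, 319.2], [0.0, 406.1, 199.3], [0.0, 0.0, 1.0]] [[0.857, -0.515, -0.016], [-0.22, -0.338, -0.915], [0.466, 0.788, -0.403]] [-487.0, 150.0, 876.0]
{'clock': 0.1, 'joints': array([-6.65789129e-02,  3.00426366e-01,  1.52150031e+00, -9.31525258e-06,
        1.32070551e+00, -6.66245101e-02]), 'qd': array([-5.15169088e-04, -2.65966647e-05, -8.49746391e-04,  4.26306745e-04,
        1.90049705e-03,  2.19685503e-03]), 'effort': array([ 1.84928511e-03, -5.32644153e+01, -3.53284299e+01,  7.10431044e-02,
        2.34944851e-02, -7.30603051e-05]), 'eef_pos': array([5.49778175e+02, 2.10795958e-02, 2.12945033e+02]), 'eef_rot': array([-3.14055483e+00, -6.02040043e-05,  1.57084420e+00]), 'wrist_force': array([ 0.51167359, -0.75733968,  0.26283286]), 'moment': array([-0.02363001, -0.0589712 , -0.01028876]), 'finger_force': 0.0, 'finger_gap': 94.08786659250717}
```

View pics/scene0.png

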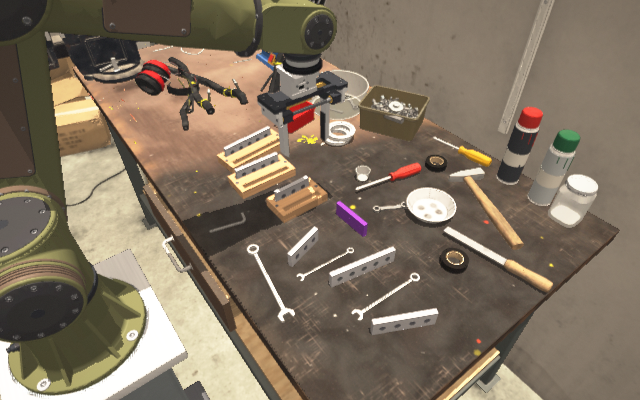

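View pics/side0.png

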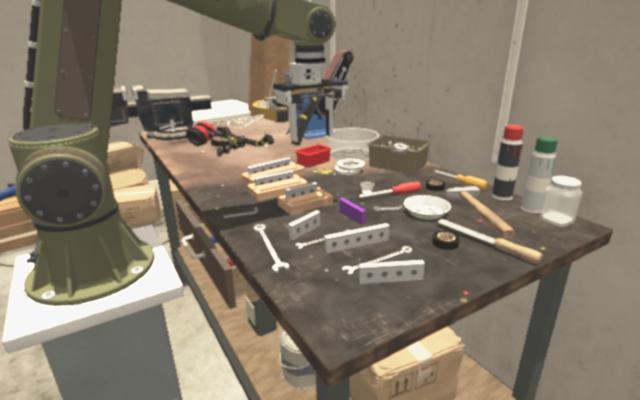

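Scene view: there are three bright strays. One with 3 holes is at (303,245) (short), one with 5 holes at (362,266) (long), and one with 4 holes at (404,320) (medium). The purple look-alike at (352,218) is to be left alone. The three blocks are at (250,147), (262,173) and (297,197). The side view agrees. Next I'll get coarse poses from the depth.

```bash
cat > h.py <<'E'
import numpy as np,cv2
from cell import manip
def cloud(d,m):
    v,u=np.mgrid[:400,:640]; K=m["K"]; R=np.array(m["R"]); t=np.array(m["t"])
    c=np.stack([(u-K[0][2])/K[0][0]*d,(v-K[1][2])/K[1][1]*d,d],-1)
    return (c-t)@R   # R^T (c - t)
def tops(X,ok,lo,hi,minpix=12):
    m=(ok&(X[...,2]>lo)&(X[...,2]<hi)).astype(np.uint8)
    n,l,s,_=cv2.connectedComponentsWithStats(m,connectivity=8)
    for i in range(1,n):
        if s[i,4]<minpix: continue
        P=X[l==i]; c=P[:,:2].mean(0); (cx,cy),(a,b),_=cv2.minAreaRect(P[:,:2].astype(np.float32))
        w,V=np.linalg.eigh(np.cov((P[:,:2]-c).T)); ax=V[:,1]
        print("px",s[i,:4],"n",s[i,4],"c",np.round([cx,cy]),"size",np.round([a,b]),"yaw",round(np.arctan2(ax[1],ax[0])%np.pi,3),"z",np.round(np.median(P[:,2]),1))
E
python3 - <<'E'
from h import *
d=np.load("pics/scene0.npy"); X=cloud(d,manip.camera_model("scene"))
ok=(d>0)&(X[...,0]>200)&(X[...,0]<900)&(abs(X[...,1])<600)
ok[:,:200]=0
tops(X,ok,33,60)
print('blocks');tops(X,ok,18,30,30)
print(X[205,320],X[300,330])
E
```

```text
px [227  90  10   8] n 37 c [648. 564.] size [71. 14.] yaw 1.487 z 47.1
px [302  98  15   9] n 60 c [823. 366.] size [42. 34.] yaw 2.45 z 44.8
px [330 104  18   9] n 122 c [876. 279.] size [12. 54.] yaw 2.488 z 46.6
px [288 108  28  17] n 102 c [765. 321.] size [112.  14.] yaw 0.192 z 42.5
px [224 127  47  27] n 310 c [565. 314.] size [162.  18.] yaw 0.105 z 43.9
px [235 152  43  24] n 302 c [527. 201.] size [ 18. 131.] yaw 3.13 z 44.0
px [274 176  35  22] n 260 c [549.  64.] size [ 17. 100.] yaw 3.137 z 44.4
px [337 201  31  27] n 188 c [ 612. -100.] size [ 15. 100.] yaw 1.602 z 37.8
px [287 227  31  31] n 207 c [ 467. -102.] size [102.  13.] yaw 0.303 z 37.7
px [329 247  67  31] n 421 c [ 536. -226.] size [ 14. 160.] yaw 2.963 z 38.0
px [372 309  67  17] n 456 c [ 512. -375.] size [ 14. 130.] yaw 2.684 z 38.5
blocks
px [290 104  15   8] n 42 c [791. 395.] size [19. 49.] yaw 3.084 z 25.0
px [287 113  27  15] n 83 c [761. 322.] size [109.  16.] yaw 0.163 z 24.0
px [330 112  17   4] n 46 c [877. 283.] size [10. 52.] yaw 2.487 z 24.0
px [329 121  26  19] n 254 c [827. 204.] size [97. 7
[... 310 characters left out ...]
 23.4
px [266 178  62  40] n 899 c [550.  43.] size [ 83. 139.] yaw 3.087 z 22.8
px [407 188  49  34] n 286 c [ 799. -182.] size [121. 120.] yaw 0.285 z 21.8
px [336 206  31  26] n 117 c [ 605. -100.] size [ 11. 102.] yaw 1.622 z 23.9
px [490 211  34  34] n 305 c [ 884. -340.] size [112.  27.] yaw 1.197 z 20.1
px [288 232  30  30] n 107 c [ 467. -107.] size [98. 11.] yaw 0.273 z 23.9
px [329 252  67  31] n 221 c [ 535. -232.] size [ 12. 160.] yaw 2.955 z 23.8
px [505 260  48  29] n 377 c [ 804. -452.] size [23. 99.] yaw 1.734 z 22.6
px [371 316  67  15] n 221 c [ 509. -380.] size [ 12. 130.] yaw 2.673 z 24.2
[592.36742286   0.79928824  -2.0691994 ] [ 437.54433453 -239.67041594   -2.60247527]
```

```bash
cat >> h.py <<'E'
def wrist(name=None):
    m=manip.camera_model("wrist"); p,d=manip.camera("wrist")
    if name: cv2.imwrite(f"pics/{name}.png",p)
    X=cloud(d,m); return p,d,X,m
E
python3 - <<'E'
from h import *
p,d,X,m=wrist("w0")
print(np.round(m["K"],1).tolist(),np.round(m["R"],3).tolist(),np.round(-np.array(m["R"]).T@m["t"]))
print(X[5,5],X[5,634],X[394,5],X[394,634])
tops(X,(d>0),33,60,60)
E
```

```text
[[328.6, 0.0, 320.1], [0.0, 328.6, 199.5], [0.0, 0.0, 1.0]] [[1.0, 0.001, -0.002], [0.002, -0.96, 0.281], [-0.002, -0.281, -0.96]] [548.  82. 384.]
[-514.25779607  398.81850486 -857.46841829] [849.80239562 173.63716019  27.38768133] [476.29249445  18.34476651 324.67348367] [617.07920733  21.35730909 327.02548299]
px [271 111 101  13] n 1283 c [549.  69.] size [100.  12.] yaw 0.005 z 48.9
px [368 221  12  81] n 889 c [610. -96.] size [ 12. 100.] yaw 1.601 z 40.0
px [235 247  58  28] n 645 c [480. -93.] size [71. 12.] yaw 0.32 z 40.1
```

View pics/w0.png

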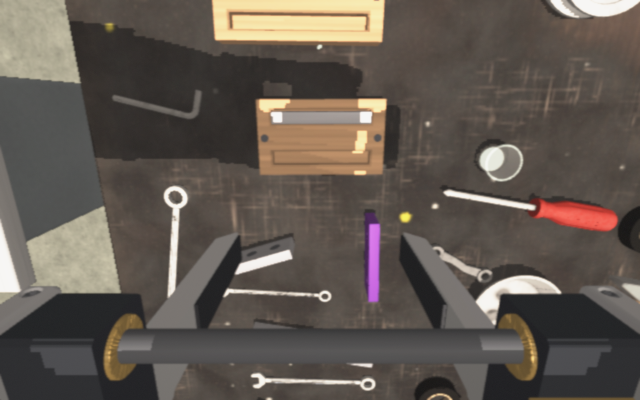

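Wrist view from above: short block at (320,135) with its mate at (320,117) and its empty slot at (320,157). The purple look-alike is at (372,258), between me and the strays. Wrist depth is accurate on heights (48.9 for the mate, 40.0 for a stray). I'll turn to yaw 0 and pull back for one survey picture.

>>> jog_arm(rows=[-1.1, -0.7, 0.6, 0, 0, -0.112, 0, -1.1, -0.7, 0.6, 0, 0, -0.112, 0, -1.1, -0.7, 0.6, 0, 0, -0.112, 0, -1.1, -0.7, 0.6, 0, 0, -0.112, 0, -1.1, -0.7, 0.6, 0, 0, -0.112, 0, -1.1, -0.7, 0.6, 0, 0, -0.112, 0, -1.1, -0.7, 0.6, 0, 0, -0.112, 0, -1.1, -0.7, 0.6, 0, 0, -0.112, 0, -1.1, -0.7, 0.6, 0, 0, -0.112, 0, -1.1, -0.7, 0.6, 0, 0, -0.112, 0, -1.1, -0.7, 0.6, 0, 0, -0.112, 0, -1.1, -0.7, 0.6, 0, 0, -0.112, 0, -1.1, -0.7, 0.6, 0, 0, -0.112, 0, -1.1, -0.7, 0.6, 0, 0, -0.114, 0, 0, 0, 0, 0, 0, 0, 0, 0, 0, 0, 0, 0, 0, 0])

```text
clock: 1.48
eef_pos: [396.0, -98.1, 297.6]
eef_rot: [3.141, -0.001, 0.003]
wrist_force: [-0.5, -0.5, -0.5]
finger_gap: 94.1
finger_force: 0.0
```

```bash
python3 - <<'E'
from h import *
s=manip.read_state(); print(s["clock"],np.round(s["eef_pos"],1),np.round(s["eef_rot"],3),np.round(s["joints"],2))
p,d,X,m=wrist("w1"); np.save("pics/w1.npy",X)
print(np.round(-np.array(m["R"]).T@m["t"]))
tops(X,(d>0),34,44,60); print("mates"); tops(X,(d>0),44.5,53,60);print('wood');tops(X,d>0,21,29,300)
E
```

```text
1.4833 [396.  -98.1 297.6] [ 3.141e+00 -1.000e-03  3.000e-03] [-0.33 -0.08  1.75  0.    1.47  1.24]
[476. -97. 469.]
px [ 63   0  26 116] n 651 c [526. 198.] size [  4. 129.] yaw 3.131 z 39.2
px [180   0  13  85] n 266 c [545.  63.] size [ 2. 93.] yaw 0.003 z 39.0
px [403   0  40 121] n 1323 c [ 525. -221.] size [ 13. 138.] yaw 2.965 z 39.9
px [508  21  74 105] n 1345 c [ 511. -372.] size [ 14. 130.] yaw 2.686 z 40.0
px [305  71  31  81] n 768 c [466. -99.] size [100.  12.] yaw 0.301 z 40.0
px [239 364  39   4] n 80 c [78. -1.] size [ 6. 60.] yaw 1.586 z 42.1
px [282 365  40  24] n 225 c [ 48. -67.] size [71. 18.] yaw 0.962 z 38.8
px [199 368  31  22] n 147 c [45. 69.] size [18. 61.] yaw 2.158 z 39.2
mates
px [ 50   0  34 116] n 1390 c [525. 204.] size [127.  14.] yaw 3.132 z 48.3
px [169   0  20  85] n 951 c [544.  68.] size [13. 91.] yaw 0.004 z 48.5
px [235 364  44   9] n 207 c [80. -0.] size [67. 14.] yaw 1.55 z 48.9
px [281 371  38  23] n 193 c [ 48. -65.] size [68. 17.] yaw 0.924 z 48.5
px [200 373  30  22] n 133 c [46. 66.] size [18. 60.] yaw 2.184 z 48.4
wood
px [  0   0  59 113] n 3356 c [530. 289.] size [127.  77.] yaw 3.01 z 24.3
px [ 72   0  68 130] n 5087 c [519. 182.] size [ 81. 153.] yaw 3.088 z 24.5
px [167   0  74 101] n 4051 c [538.  46.] size [115.  81.] yaw 3.075 z 24.7
px [502  23  66 102] n 363 c [ 513. -367.] size [ 10. 130.] yaw 2.692 z 25.1
```

View pics/w1.png

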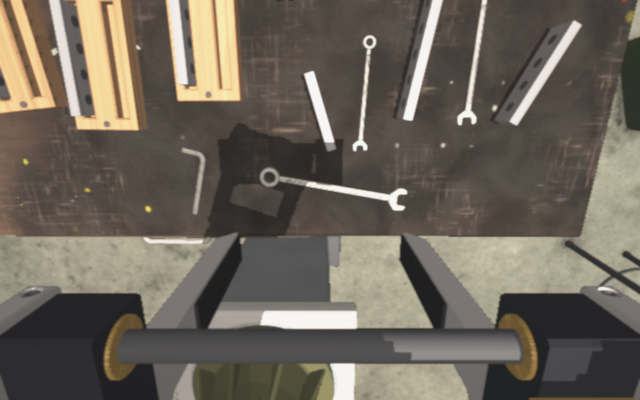

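The three strays are clear: short at (318,112), long at (422,60), medium at (540,72). The blocks are cut off at the top edge. I'll go over them once for an unobstructed measurement of the slots.

>>> jog_arm(rows=[1.1, 3.2, 0, 0, 0, 0, 0, 1.1, 3.2, 0, 0, 0, 0, 0, 1.1, 3.2, 0, 0, 0, 0, 0, 1.1, 3.2, 0, 0, 0, 0, 0, 1.1, 3.2, 0, 0, 0, 0, 0, 1.1, 3.2, 0, 0, 0, 0, 0, 1.1, 3.2, 0, 0, 0, 0, 0, 1.1, 3.2, 0, 0, 0, 0, 0, 0, 0, 0, 0, 0, 0, 0, 0, 0, 0, 0, 0, 0, 0, 0, 0, 0, 0, 0, 0, 0])

```text
clock: 2.45
eef_pos: [483.9, 158.1, 296.7]
eef_rot: [3.141, 0.001, 0.003]
wrist_force: [-0.2, -0.6, 0.1]
finger_gap: 93.9
finger_force: 0.0
```

```bash
python3 - <<'E'
from h import *
s=manip.read_state(); print(s["clock"],np.round(s["eef_pos"],1),np.round(s["eef_rot"],3),np.round(s["qd"],3))
p,d,X,m=wrist("w2"); np.save("pics/w2.npy",X)
ok=(d>0)&(X[...,0]>400)
tops(X,ok,34,44,60); print("mates"); tops(X,ok,44.5,53,60);print('wood');tops(X,ok,21,29,300);print('floor');tops(X,ok,6.5,20,100)
E
```

```text
2.45 [483.9 158.1 296.7] [3.141e+00 1.000e-03 3.000e-03] [-0.024 -0.019  0.006 -0.001  0.002  0.008]
px [181  33  30 134] n 387 c [563. 313.] size [160.   2.] yaw 0.11 z 39.2
px [487  59  86  13] n 916 c [610. -96.] size [ 12. 101.] yaw 1.604 z 40.1
px [586  61  54 127] n 1505 c [ 536. -223.] size [ 15. 159.] yaw 2.978 z 40.0
px [384  75   6  81] n 126 c [549.  74.] size [98.  1.] yaw 0.006 z 38.8
px [501 143  21  73] n 797 c [466. -98.] size [100.  13.] yaw 0.299 z 40.2
mates
px [170  32  38 137] n 1446 c [563. 319.] size [160.  13.] yaw 0.11 z 48.7
px [386  74  15  83] n 850 c [549.  69.] size [13. 99.] yaw 0.005 z 49.0
px [278  80  12 105] n 1025 c [526. 204.] size [ 12. 129.] yaw 3.132 z 48.9
px [  0 166  22  11] n 118 c [478. 559.] size [12. 32.] yaw 1.705 z 49.8
wood
px [165  14  92 165] n 6302 c [565. 297.] size [197.  81.] yaw 0.112 z 24.7
px [373  60  69 108] n 4616 c [549.  46.] size [136.  81.] yaw 0.004 z 25.1
px [580  62  54 123] n 654 c [ 537. -217.] size [  5. 159.] yaw 2.965 z 24.9
px [271  66  63 128] n 5222 c [526. 182.] size [ 80. 166.] yaw 3.133 z 24.9
floor
px [232  17  27 155] n 339 c [569. 257.] size [194.   1.] yaw 0.11 z 13.5
px [213  29  34 135] n 1457 c [567. 277.] size [168.  14.] yaw 0.109 z 9.2
px [371  61   7 106] n 165 c [548.  86.] size [135.   1.] yaw 0.005 z 13.4
px [571  63  57 120] n 996 c [ 537. -217.] size [  5. 160.] yaw 2.965 z 13.5
px [414  73  17  84] n 892 c [548.  23.] size [107.  14.] yaw 0.005 z 9.5
px [313  79  13 104] n 1159 c [526. 160.] size [ 15. 137.] yaw 3.129 z 9.1
px [490 141  15  69] n 319 c [466. -93.] size [99. 11.] yaw 0.281 z 13.4
```

View pics/w2.png

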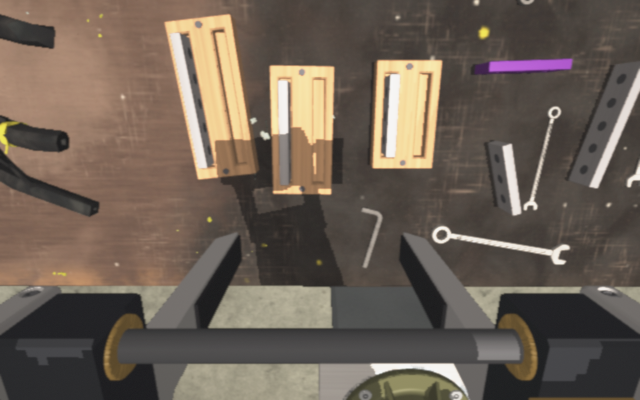

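Overhead view, all three slots empty and clear: long at (233,95), medium at (319,130), short at (422,115).

| Length | Slot x, y | Slot yaw | Stray x, y | Stray yaw |
|---|---|---|---|---|
| Short | (548.8, 24) | 0.005 | (466, -98.5) | 0.30 |
| Medium | (526.3, 160) | -0.010 | (511, -372) | -0.456 |
| Long | (567.3, 275.5) | 0.110 | (536, -223) | -0.175 |

The purple bar at (522,67) is a 100 mm look-alike. The bright steel bar at (505,178) with 3 holes is the short stray. I'll pick the short one first.

>>> jog_arm(rows=[-0.22, -3.2, -2.1, 0, 0, 0.037, 0.4, -0.22, -3.2, -2.1, 0, 0, 0.037, 0.4, -0.22, -3.2, -2.1, 0, 0, 0.037, 0.4, -0.22, -3.2, -2.1, 0, 0, 0.037, 0.4, -0.22, -3.2, -2.1, 0, 0, 0.037, 0.4, -0.22, -3.2, -2.1, 0, 0, 0.037, 0.4, -0.22, -3.2, -2.1, 0, 0, 0.037, 0.4, -0.22, -3.2, -2.1, 0, 0, 0.037, 0.4, 0, 0, 0, 0, 0, 0, 0.4, 0, 0, 0, 0, 0, 0, 0.4, 0, 0, 0, 0, 0, 0, 0.4], newtons=30)

```text
clock: 3.42
eef_pos: [466.4, -98.3, 130.1]
eef_rot: [3.141, -0.001, 0.295]
wrist_force: [-0.3, 0.9, 1.3]
finger_gap: 56.4
finger_force: 0.0
```

```bash
python3 - <<'E'
from h import *
s=manip.read_state(); print(s["clock"],np.round(s["eef_pos"],1),np.round(s["eef_rot"],3),np.round(s["qd"],3))
p,d,X,m=wrist("w3")
tops(X,(d>0)&(X[...,0]>380),34,44,60)
v=cv2.resize(p[60:360,170:470],(600,600)); cv2.imwrite("pics/w3c.png",v)
E
```

```text
3.4167 [466.4 -98.3 130.1] [ 3.141e+00 -1.000e-03  2.950e-01] [ 0.026 -0.011 -0.009  0.     0.     0.002]
px [130   0  23 107] n 795 c [537.  63.] size [77.  2.] yaw 0.004 z 39.1
px [308   0 137  50] n 2657 c [610. -96.] size [ 13. 100.] yaw 1.618 z 39.8
px [433  72 129 180] n 3573 c [ 536. -222.] size [ 13. 160.] yaw 2.966 z 39.9
px [314 143  15 116] n 1653 c [466. -98.] size [100.  12.] yaw 0.295 z 40.1
px [568 229  72  67] n 1325 c [ 487. -360.] size [14. 75.] yaw 2.681 z 39.8
```

View pics/w3c.png

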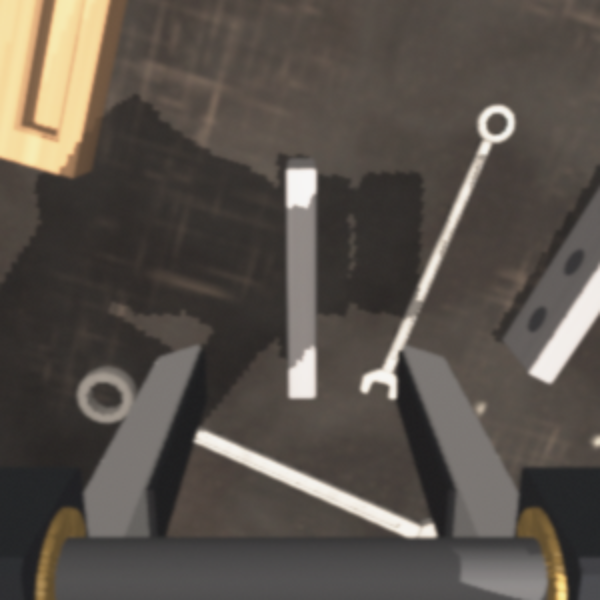

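The crop shows the bright steel bar (not purple) at (301,280), centred between the jaws. Going down and gripping.

>>> jog_arm(rows=[0, 0, -2.6, 0, 0, 0, 0.4, 0, 0, -2.6, 0, 0, 0, 0.4, 0, 0, -2.6, 0, 0, 0, 0.4, 0, 0, -1.6, 0, 0, 0, 0.4, 0, 0, -0.9, 0, 0, 0, 0.4, 0, 0, 0, 0, 0, 0, 0.4, 0, 0, 0, 0, 0, 0, 1, 0, 0, 0, 0, 0, 0, 1, 0, 0, 0, 0, 0, 0, 1, 0, 0, 0, 0, 0, 0, 1, 0, 0, 0, 0, 0, 0, 1, 0, 0, 0, 0, 0, 0, 1], newtons=40)

```text
clock: 4.47
eef_pos: [466.5, -98.1, 26.8]
eef_rot: [3.141, -0.0, 0.297]
wrist_force: [0.3, 0.5, -0.2]
finger_gap: 20.0
finger_force: 0.0
```

>>> jog_arm(rows=[0, 0, 0, 0, 0, 0, 1, 0, 0, 0, 0, 0, 0, 1, 0, 0, 0, 0, 0, 0, 1, 0, 0, 0, 0, 0, 0, 1, 0, 0, 1, 0, 0, 0, 1, 0, 0, 2, 0, 0, 0, 1, 0, 0, 2, 0, 0, 0, 1, 0, 0, 1, 0, 0, 0, 1, 0.8, 1.2, 0.5, 0, 0, -0.032, 1, 1.65, 2.45, 0, 0, 0, -0.06, 1, 1.65, 2.45, 0, 0, 0, -0.06, 1, 1.65, 2.45, 0, 0, 0, -0.06, 1, 1.65, 2.45, 0, 0, 0, -0.06, 1, 0.8, 1.2, 0, 0, 0, -0.02, 1, 0, 0, 0, 0, 0, 0, 1, 0, 0, 0, 0, 0, 0, 1, 0, 0, 0, 0, 0, 0, 1])

```text
clock: 5.88
eef_pos: [547.8, 23.4, 91.3]
eef_rot: [3.141, 0.001, 0.005]
wrist_force: [-0.1, 0.0, -2.5]
finger_gap: 11.6
finger_force: 40.0
```

```bash
cat >> h.py <<'E'
def look(name):
    s=manip.read_state(); print(s["clock"],np.round(s["eef_pos"],1),np.round(s["eef_rot"],3),np.round(s["qd"],3)[:3],round(s["finger_gap"],1),s["finger_force"])
    p,d,X,m=wrist(name); e=s["eef_pos"]
    ok=(d>0)&(X[...,0]>380)
    near=ok&(np.hypot(X[...,0]-e[0],X[...,1]-e[1])<95)
    print("held"); tops(X,near,e[2]+5,e[2]+19,40)
    for n,a,b in(("mates",44.5,53),("strays",34,44),("wood",21,29),("floor",6.5,12)):
        print(n); tops(X,ok,a,b,250)
    return p,X
E
python3 -c "
from h import *
look('w4')"
```

```text
5.8833 [547.8  23.4  91.3] [3.141e+00 1.000e-03 5.000e-03] [-0.011 -0.007  0.003] 11.6 39.99904453754425
held
px [285 166  71 162] n 4205 c [552.  25.] size [35. 91.] yaw 0.007 z 104.7
mates
px [243 150  25 137] n 2471 c [549.  69.] size [100.  13.] yaw 0.005 z 48.9
px [ 38 160  57 168] n 3508 c [526. 204.] size [ 14. 130.] yaw 3.133 z 48.7
strays
px [423 122 154  22] n 2832 c [610. -96.] size [ 12. 101.] yaw 1.604 z 40.1
px [246 148  25 134] n 359 c [550.  63.] size [99. 11.] yaw 0.028 z 39.0
px [ 45 157  58 168] n 1752 c [526. 199.] size [130.  12.] yaw 3.137 z 39.1
px [616 239  24  60] n 751 c [ 508. -217.] size [14. 46.] yaw 3.123 z 39.4
wood
px [231 120 114 171] n 9138 c [548.  47.] size [136.  80.] yaw 2.898 z 25.0
px [ 42 129 139 199] n 13528 c [526. 182.] size [ 81. 167.] yaw 0.036 z 24.8
px [  0 157  49 147] n 2478 c [525. 258.] size [ 37. 124.] yaw 2.978 z 24.5
px [599 200  41  86] n 816 c [ 522. -214.] size [ 4. 75.] yaw 2.966 z 24.7
floor
px [482   0  29  23] n 341 c [690. -97.] size [19. 14.] yaw 1.598 z 7.9
px [  0 105  66 185] n 1128 c [549. 255.] size [154.   4.] yaw 0.109 z 9.2
px [155 129  33 191] n 594 c [526. 143.] size [166.   6.] yaw 3.133 z 9.2
px [310 141  20  21] n 310 c [593.  25.] size [16. 15.] yaw 1.799 z 9.1
px [132 151  33 155] n 1714 c [525. 165.] size [  9. 135.] yaw 3.133 z 9.1
px [574 159  66 146] n 842 c [ 524. -215.] size [  4. 130.] yaw 2.967 z 9.2
px [  0 199  31  79] n 322 c [518. 277.] size [69.  4.] yaw 0.109 z 10.3
```

Held square, and the slot is under it. Correcting by 1 mm and lowering.

>>> jog_arm(rows=[0.12, 0.08, -1.5, 0, 0, 0, 1, 0, 0, -1.5, 0, 0, 0, 1, 0, 0, -0.5, 0, 0, 0, 1, 0, 0, -0.4, 0, 0, 0, 1, 0, 0, -0.4, 0, 0, 0, 1, 0, 0, -0.4, 0, 0, 0, 1, 0, 0, -0.4, 0, 0, 0, 1, 0, 0, -0.3, 0, 0, 0, 1, 0, 0, 0, 0, 0, 0, 1, 0, 0, 0, 0, 0, 0, 1])

```text
clock: 6.77
eef_pos: [549.6, 24.8, 37.4]
eef_rot: [-3.142, 0.0, 0.005]
wrist_force: [-0.4, -0.8, -1.3]
finger_gap: 11.7
finger_force: 40.0
```

>>> jog_arm(rows=[0, 0, -0.15, 0, 0, 0, 1, 0, 0, -0.1, 0, 0, 0, 1, 0, 0, 0, 0, 0, 0, 1])

```text
clock: 7.02
eef_pos: [549.8, 24.8, 35.6]
eef_rot: [3.142, -0.001, 0.005]
wrist_force: [-2.8, 0.1, 5.1]
finger_gap: 11.4
finger_force: 40.0
```

Seated: contact at z 35.6 where I expected 35.8. Releasing, then over to the long stray.

>>> jog_arm(rows=[0, 0, 0, 0, 0, 0, 0.72, 0, 0, 0, 0, 0, 0, 0.72, 0, 0, 0, 0, 0, 0, 0.72, 0, 0, 0, 0, 0, 0, 0.72, 0, 0, 1.2, 0, 0, 0, 0.72, 0, 0, 2.6, 0, 0, 0, 0.72, 0, 0, 2.8, 0, 0, 0, 0.72, 0, 0, 2.8, 0, 0, 0, 0.72, -0.17, -3.1, 0, 0, 0, -0.0225, 0.4, -0.17, -3.1, 0, 0, 0, -0.0225, 0.4, -0.17, -3.1, 0, 0, 0, -0.0225, 0.4, -0.17, -3.1, 0, 0, 0, -0.0225, 0.4, -0.17, -3.1, 0, 0, 0, -0.0225, 0.4, -0.17, -3.1, 0, 0, 0, -0.0225, 0.4, -0.17, -3.1, 0, 0, 0, -0.0225, 0.4, -0.17, -3.1, 0, 0, 0, -0.0225, 0.4, 0, 0, 0, 0, 0, 0, 0.4, 0, 0, 0, 0, 0, 0, 0.4])

```text
clock: 8.52
eef_pos: [535.7, -224.4, 129.6]
eef_rot: [3.142, -0.0, -0.177]
wrist_force: [0.3, 1.6, -0.5]
finger_gap: 56.3
finger_force: 0.0
```

```bash
python3 -c "
from h import *
look('w5')"
```

```text
8.5167 [ 535.7 -224.4  129.6] [ 3.142 -0.    -0.177] [ 0.045 -0.01   0.018] 56.3 0.0
held
px [243 241  28  42] n 394 c [ 543. -195.] size [21.  9.] yaw 0.387 z 141.9
px [371 241  28  41] n 383 c [ 532. -255.] size [ 9. 21.] yaw 2.395 z 142.0
mates
px [  0 183  54 103] n 1786 c [552.  24.] size [93. 15.] yaw 3.132 z 48.5
strays
px [311 105  15 184] n 2655 c [ 536. -223.] size [ 12. 158.] yaw 2.968 z 40.0
px [ 83 123 126  41] n 1957 c [609. -97.] size [ 12. 100.] yaw 1.604 z 39.8
px [461 123  81 148] n 2730 c [ 511. -372.] size [ 14. 130.] yaw 2.686 z 40.0
px [  6 180  60 108] n 1223 c [549.  19.] size [100.   7.] yaw 0.008 z 39.0
px [  0 251  21  47] n 401 c [520.  63.] size [41.  5.] yaw 3.141 z 38.3
wood
px [456 122  65 140] n 763 c [ 514. -367.] size [  3. 129.] yaw 2.685 z 25.1
px [  0 155  96 145] n 3525 c [548.  25.] size [136.  40.] yaw 0.041 z 24.6
px [  0 211  36  77] n 797 c [537.  59.] size [11. 75.] yaw 3.122 z 24.9
floor
px [121  25  25  25] n 322 c [692. -98.] size [19. 18.] yaw 0.843 z 7.7
px [450 121  59 133] n 434 c [ 514. -367.] size [  2. 129.] yaw 2.686 z 9.2
px [ 46 152  59 136] n 678 c [548.   7.] size [136.   4.] yaw 0.005 z 9.3
```

The short one is seated (top 48.5 mm). Hovering square over the 160 mm bar. Descending and gripping.

>>> jog_arm(rows=[0, 0.08, -2.6, 0, 0, 0, 0.5, 0, 0, -2.6, 0, 0, 0, 0.6, 0, 0, -2.6, 0, 0, 0, 0.6, 0, 0, -1.6, 0, 0, 0, 0.6, 0, 0, -0.85, 0, 0, 0, 0.6, 0, 0, 0, 0, 0, 0, 0.6, 0, 0, 0, 0, 0, 0, 1, 0, 0, 0, 0, 0, 0, 1, 0, 0, 0, 0, 0, 0, 1, 0, 0, 0, 0, 0, 0, 1, 0, 0, 0, 0, 0, 0, 1, 0, 0, 0, 0, 0, 0, 1, 0, 0, 0, 0, 0, 0, 1], newtons=50)

```text
clock: 9.65
eef_pos: [536.4, -222.6, 27.4]
eef_rot: [3.141, -0.001, -0.175]
wrist_force: [-1.3, 1.1, 6.0]
finger_gap: 11.4
finger_force: 50.0
```

>>> jog_arm(rows=[0, 0, 1, 0, 0, 0, 1, 0, 0, 2.2, 0, 0, 0, 1, 0, 0, 2.5, 0, 0, 0, 1, 0, 0, 2.3, 0, 0, 0, 1, 0.22, 2, 0, 0, 0, 0.02, 1, 0.22, 3.7, 0, 0, 0, 0.02, 1, 0.22, 3.7, 0, 0, 0, 0.02, 1, 0.22, 3.8, 0, 0, 0, 0.02, 1, 0.22, 3.8, 0, 0, 0, 0.02, 1, 0.22, 3.8, 0, 0, 0, 0.02, 1, 0.22, 3.8, 0, 0, 0, 0.02, 1, 0.22, 3.8, 0, 0, 0, 0.02, 1, 0.22, 3.8, 0, 0, 0, 0.02, 1, 0.22, 3.8, 0, 0, 0, 0.02, 1, 0.22, 3.8, 0, 0, 0, 0.02, 1, 0.22, 3.8, 0, 0, 0, 0.02, 1, 0.22, 3.7, 0, 0, 0, 0.02, 1, 0.24, 2.5, 0, 0, 0, 0.025, 1, 0, 0, 0, 0, 0, 0, 1, 0, 0, 0, 0, 0, 0, 1])

```text
clock: 11.32
eef_pos: [566.4, 276.6, 106.3]
eef_rot: [3.141, 0.001, 0.112]
wrist_force: [0.4, -0.8, -4.3]
finger_gap: 11.7
finger_force: 50.0
```

```bash
python3 -c "
from h import *
look('w6')"
```

```text
11.3167 [566.4 276.6 106.3] [3.141e+00 1.000e-03 1.120e-01] [-0.043 -0.019  0.026] 11.7 49.99811410903931
held
px [286 105  70 223] n 5695 c [585. 281.] size [121.  35.] yaw 0.112 z 118.9
px [311 364  20  18] n 357 c [494. 269.] size [14. 11.] yaw 0.189 z 119.2
mates
px [166   0 116  11] n 674 c [698. 351.] size [ 5. 70.] yaw 1.732 z 50.8
px [249 102  27 191] n 3286 c [570. 320.] size [146.  12.] yaw 0.11 z 48.9
px [394 193  38 100] n 1719 c [550. 204.] size [13. 83.] yaw 3.128 z 49.1
px [555 203  61 120] n 2274 c [549.  70.] size [ 15. 100.] yaw 3.134 z 49.0
px [620 243  20  57] n 608 c [548.  29.] size [47. 12.] yaw 0.179 z 48.8
strays
px [267 102  10 189] n 383 c [570. 314.] size [147.   1.] yaw 0.11 z 38.9
px [390 190  39 103] n 467 c [547. 210.] size [11. 90.] yaw 3.106 z 39.1
px [547 199  60 118] n 1292 c [550.  74.] size [ 12. 100.] yaw 3.138 z 39.2
px [608 207  32  83] n 881 c [563.  31.] size [69.  5.] yaw 0.009 z 38.5
wood
px [238  76 111 217] n 10599 c [575. 298.] size [178.  80.] yaw 3.118 z 25.0
px [372 161 126 167] n 8594 c [538. 182.] size [ 81. 143.] yaw 0.161 z 25.1
px [518 172 122 154] n 6100 c [549.  55.] size [ 67. 137.] yaw 2.98 z 25.3
floor
px [510 168  54 143] n 641 c [549.  87.] size [  9. 136.] yaw 0.003 z 9.3
px [433 188  39 125] n 1310 c [532. 157.] size [ 10. 120.] yaw 3.135 z 9.4
```

>>> jog_arm(rows=[0.05, 0, -1, 0, 0, 0, 1, 0, 0, -1.8, 0, 0, 0, 1, 0, 0, -1.2, 0, 0, 0, 1, 0, 0, -0.5, 0, 0, 0, 1, 0, 0, 0, 0, 0, 0, 1, 0, 0, 0, 0, 0, 0, 1])

```text
clock: 11.87
eef_pos: [567.7, 275.2, 61.6]
eef_rot: [3.142, 0.0, 0.109]
wrist_force: [0.4, 0.5, -3.2]
finger_gap: 11.7
finger_force: 50.0
```

On target; lowering.

>>> jog_arm(rows=[0, 0, -0.5, 0, 0, 0, 1, 0, 0, -0.5, 0, 0, 0, 1, 0, 0, -0.4, 0, 0, 0, 1, 0, 0, -0.4, 0, 0, 0, 1, 0, 0, -0.4, 0, 0, 0, 1, 0, 0, -0.25, 0, 0, 0, 1, 0, 0, -0.1, 0, 0, 0, 1, 0, 0, 0, 0, 0, 0, 1])

```text
clock: 12.53
eef_pos: [567.6, 275.7, 36.4]
eef_rot: [-3.142, -0.0, 0.11]
wrist_force: [-3.1, -1.5, 2.7]
finger_gap: 11.4
finger_force: 50.0
```

Seated. Releasing, lifting and moving on to the medium one.

>>> jog_arm(rows=[0, 0, -0.05, 0, 0, 0, 1, 0, 0, 0, 0, 0, 0, 0.72, 0, 0, 0, 0, 0, 0, 0.72, 0, 0, 0, 0, 0, 0, 0.72, 0, 0, 0, 0, 0, 0, 0.72, 0, 0, 1.2, 0, 0, 0, 0.72, 0, 0, 2.6, 0, 0, 0, 0.72, 0, 0, 2.8, 0, 0, 0, 0.72, 0, 0, 2.8, 0, 0, 0, 0.72, -0.34, -3.6, 0, 0, 0, -0.033, 0.5, -0.34, -3.8, 0, 0, 0, -0.033, 0.5, -0.34, -3.8, 0, 0, 0, -0.033, 0.5, -0.34, -3.8, 0, 0, 0, -0.033, 0.5, -0.34, -3.8, 0, 0, 0, -0.033, 0.5, -0.34, -3.8, 0, 0, 0, -0.033, 0.5, -0.34, -3.8, 0, 0, 0, -0.033, 0.5, -0.34, -3.8, 0, 0, 0, -0.033, 0.5, -0.34, -3.8, 0, 0, 0, -0.033, 0.5, -0.34, -3.8, 0, 0, 0, -0.033, 0.5])

```text
clock: 14.12
eef_pos: [533.2, -104.2, 130.6]
eef_rot: [3.142, -0.001, -0.222]
wrist_force: [1.0, 0.1, 0.2]
finger_gap: 46.7
finger_force: 0.0
```

>>> jog_arm(rows=[-0.34, -3.8, 0, 0, 0, -0.033, 0.5, -0.34, -3.8, 0, 0, 0, -0.033, 0.5, -0.34, -3.8, 0, 0, 0, -0.033, 0.5, -0.34, -3.8, 0, 0, 0, -0.033, 0.5, -0.34, -3.8, 0, 0, 0, -0.033, 0.5, -0.34, -3.8, 0, 0, 0, -0.033, 0.5, -0.34, -3.8, 0, 0, 0, -0.033, 0.5, 0, -0.4, 0, 0, 0, -0.005, 0.5, 0, 0, 0, 0, 0, 0, 0.5, 0, 0, 0, 0, 0, 0, 0.5, 0, 0, 0, 0, 0, 0, 0.5])

```text
clock: 15.03
eef_pos: [510.1, -371.2, 129.9]
eef_rot: [-3.141, -0.0, -0.455]
wrist_force: [0.9, 0.5, -0.1]
finger_gap: 47.0
finger_force: 0.0
```

```bash
python3 -c "
from h import *
look('w7')"
```

```text
15.0333 [ 510.1 -371.2  129.9] [-3.141 -0.    -0.455] [ 0.009 -0.     0.001] 47.0 0.0
held
px [251 241  28  40] n 357 c [ 522. -349.] size [21.  9.] yaw 0.151 z 142.3
px [363 241  28  40] n 363 c [ 500. -396.] size [ 9. 21.] yaw 2.071 z 142.3
mates
strays
px [313 122  15 151] n 2183 c [ 511. -372.] size [ 12. 130.] yaw 2.686 z 40.0
px [  0 206  36  32] n 564 c [ 610. -128.] size [12. 39.] yaw 1.683 z 39.4
wood
floor
```

>>> jog_arm(rows=[0.1, -0.08, -2.6, 0, 0, 0, 0.5, 0, 0, -2.6, 0, 0, 0, 0.6, 0, 0, -2.6, 0, 0, 0, 0.6, 0, 0, -1.6, 0, 0, 0, 0.6, 0, 0, -0.88, 0, 0, 0, 0.6, 0, 0, 0, 0, 0, 0, 0.6, 0, 0, 0, 0, 0, 0, 1, 0, 0, 0, 0, 0, 0, 1, 0, 0, 0, 0, 0, 0, 1, 0, 0, 0, 0, 0, 0, 1, 0, 0, 0, 0, 0, 0, 1, 0, 0, 0, 0, 0, 0, 1, 0, 0, 0, 0, 0, 0, 1], newtons=50)

```text
clock: 16.17
eef_pos: [511.0, -373.4, 27.6]
eef_rot: [3.141, -0.001, -0.456]
wrist_force: [-0.8, 1.2, 6.7]
finger_gap: 11.9
finger_force: 50.0
```

>>> jog_arm(rows=[0, 0, 1, 0, 0, 0, 1, 0, 0, 2.2, 0, 0, 0, 1, 0, 0, 2.5, 0, 0, 0, 1, 0, 0, 2.3, 0, 0, 0, 1, 0.1, 2, 0, 0, 0, 0.03, 1, 0.1, 3.75, 0, 0, 0, 0.03, 1, 0.1, 3.75, 0, 0, 0, 0.03, 1, 0.1, 3.75, 0, 0, 0, 0.03, 1, 0.1, 3.75, 0, 0, 0, 0.03, 1, 0.1, 3.75, 0, 0, 0, 0.03, 1, 0.1, 3.75, 0, 0, 0, 0.03, 1, 0.1, 3.75, 0, 0, 0, 0.03, 1, 0.1, 3.75, 0, 0, 0, 0.03, 1, 0.1, 3.75, 0, 0, 0, 0.03, 1, 0.1, 3.75, 0, 0, 0, 0.03, 1, 0.1, 3.75, 0, 0, 0, 0.03, 1, 0.1, 3.75, 0, 0, 0, 0.03, 1, 0.1, 3.75, 0, 0, 0, 0.03, 1, 0.13, 2.5, 0, 0, 0, 0.026, 1, 0, 0, 0, 0, 0, 0, 1])

```text
clock: 17.83
eef_pos: [525.6, 163.3, 107.1]
eef_rot: [-3.141, -0.0, -0.005]
wrist_force: [-0.1, 0.5, -2.1]
finger_gap: 11.8
finger_force: 50.0
```

>>> jog_arm(rows=[0, 0, 0, 0, 0, 0, 1, 0, 0, 0, 0, 0, 0, 1, 0, 0, 0, 0, 0, 0, 1])

```text
clock: 18.08
eef_pos: [526.0, 158.3, 106.8]
eef_rot: [3.141, 0.0, -0.012]
wrist_force: [0.3, 0.7, -2.9]
finger_gap: 11.6
finger_force: 50.0
```

```bash
python3 -c "
from h import *
look('w8')"
```

```text
18.0833 [526.  158.3 106.8] [ 3.141  0.    -0.012] [-0.004  0.002  0.001] 11.6 49.99852538108826
held
px [286 136  70 192] n 4873 c [537. 159.] size [106.  35.] yaw 3.131 z 119.2
mates
px [113  40  77 226] n 4373 c [567. 276.] size [160.  14.] yaw 0.111 z 48.7
px [ 47  47  89 224] n 4530 c [563. 319.] size [160.  14.] yaw 0.11 z 48.7
px [487 112  38 136] n 2636 c [549.  25.] size [100.  14.] yaw 0.006 z 49.1
px [429 114  31 135] n 2481 c [549.  69.] size [99. 13.] yaw 0.004 z 49.0
px [245 127  26 166] n 2819 c [527. 205.] size [ 13. 129.] yaw 3.132 z 48.9
strays
px [133  41  62 220] n 1474 c [568. 270.] size [159.   2.] yaw 0.111 z 39.1
px [ 67  48  76 218] n 1972 c [564. 313.] size [160.   3.] yaw 0.11 z 39.1
px [606  87  34  19] n 567 c [609. -55.] size [12. 20.] yaw 1.514 z 40.0
px [480 112  25 132] n 936 c [549.  31.] size [100.   2.] yaw 0.006 z 39.1
px [425 114  17 131] n 611 c [549.  75.] size [99.  1.] yaw 0.005 z 39.0
px [250 126  23 162] n 374 c [527. 199.] size [129.  10.] yaw 3.14 z 38.8
wood
px [ 47  14 172 264] n 13759 c [565. 297.] size [197.  82.] yaw 0.127 z 24.8
px [405  87 122 171] n 10004 c [548.  47.] size [136.  81.] yaw 3.11 z 25.1
px [234 100 108 193] n 9279 c [528. 183.] size [ 80. 161.] yaw 2.96 z 25.0
floor
px [168  19  56 242] n 623 c [570. 257.] size [196.   2.] yaw 0.11 z 9.2
px [401  89  12 162] n 280 c [549.  87.] size [135.   1.] yaw 0.005 z 9.3
```

The long and short bars both stand in their slots, level with their mates. The medium bar needs +1.9 mm in y; lowering.

>>> jog_arm(rows=[0.08, 0.19, -1, 0, 0, 0, 1, 0, 0, -1.8, 0, 0, 0, 1, 0, 0, -1.2, 0, 0, 0, 1, 0, 0, -0.5, 0, 0, 0, 1, 0, 0, 0, 0, 0, 0, 1, 0, 0, 0, 0, 0, 0, 1])

```text
clock: 18.63
eef_pos: [526.9, 161.1, 61.6]
eef_rot: [3.142, 0.0, -0.01]
wrist_force: [0.9, 0.0, -2.0]
finger_gap: 11.1
finger_force: 50.0
```

>>> jog_arm(rows=[0, -0.06, -0.5, 0, 0, 0, 1, 0, 0, -0.5, 0, 0, 0, 1, 0, 0, -0.4, 0, 0, 0, 1, 0, 0, -0.4, 0, 0, 0, 1, 0, 0, -0.4, 0, 0, 0, 1, 0, 0, -0.25, 0, 0, 0, 1, 0, 0, -0.1, 0, 0, 0, 1, 0, 0, 0, 0, 0, 0, 1])

```text
clock: 19.3
eef_pos: [526.8, 160.7, 36.6]
eef_rot: [3.142, -0.0, -0.01]
wrist_force: [-4.8, -0.4, 5.3]
finger_gap: 11.3
finger_force: 50.0
```

Seated. Releasing and backing off high for a final look.

>>> jog_arm(rows=[0, 0, 0, 0, 0, 0, 0.72, 0, 0, 0, 0, 0, 0, 0.72, 0, 0, 0, 0, 0, 0, 0.72, 0, 0, 0, 0, 0, 0, 0.72, 0, 0, 1.2, 0, 0, 0, 0.72, 0, 0, 2.6, 0, 0, 0, 0.72, 0, 0, 3, 0, 0, 0, 0.72, 0, 0, 3.2, 0, 0, 0, 0.72, -0.5, 0, 3.5, 0, 0, 0, 0.4, -1, 0, 3.5, 0, 0, 0, 0.4, -1, 0, 3.5, 0, 0, 0, 0, -1, 0, 3, 0, 0, 0, 0, 0, 0, 0, 0, 0, 0, 0, 0, 0, 0, 0, 0, 0, 0])

```text
clock: 20.47
eef_pos: [491.9, 160.7, 273.5]
eef_rot: [-3.141, -0.004, -0.01]
wrist_force: [0.1, 0.1, 0.9]
finger_gap: 63.1
finger_force: 0.0
```

```bash
python3 -c "
from h import *
look('w9')"
```

```text
20.4667 [491.9 160.7 273.5] [-3.141 -0.004 -0.01 ] [-0.005  0.053  0.042] 63.1 0.0
held
px [236 241  29  41] n 400 c [494. 194.] size [21.  9.] yaw 0.564 z 286.0
px [377 241  29  40] n 397 c [493. 127.] size [10. 21.] yaw 2.566 z 285.9
mates
px [202  35  38 143] n 1563 c [567. 275.] size [160.  13.] yaw 0.111 z 48.7
px [164  40  42 141] n 1597 c [563. 318.] size [160.  13.] yaw 0.111 z 48.6
px [427  79  18  87] n 967 c [549.  25.] size [99. 13.] yaw 0.007 z 49.1
px [391  80  15  87] n 935 c [548.  68.] size [100.  12.] yaw 0.006 z 49.0
px [277  88  14 109] n 1117 c [526. 204.] size [ 12. 128.] yaw 3.132 z 48.9
px [316  88  10 109] n 1086 c [526. 160.] size [ 11. 128.] yaw 3.133 z 48.9
strays
px [214  37  28 138] n 321 c [567. 270.] size [159.   2.] yaw 0.111 z 39.2
px [175  41  34 138] n 440 c [563. 313.] size [158.   2.] yaw 0.11 z 39.0
px [497  61  91  15] n 1012 c [610. -96.] size [ 12. 100.] yaw 1.605 z 40.2
wood
px [159  20  97 172] n 6184 c [565. 297.] size [197.  81.] yaw 0.112 z 24.8
px [378  65  71 113] n 4597 c [548.  46.] size [136.  81.] yaw 0.002 z 25.1
px [269  73  67 132] n 5605 c [526. 182.] size [ 80. 165.] yaw 3.128 z 25.0
floor
```

View pics/w9.png

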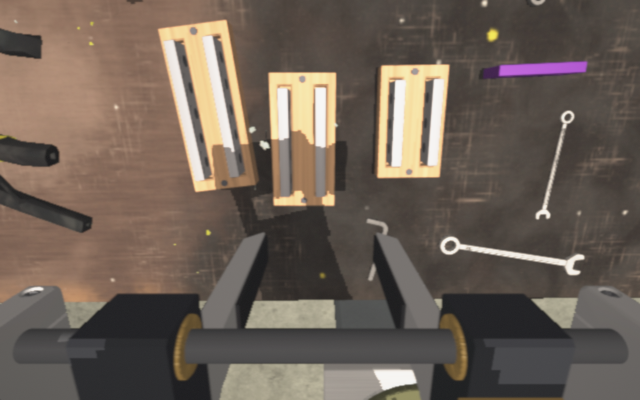

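All three blocks now hold two level bars: new ones at (222,105), (320,140) and (431,122). Every top is at about 49 mm, and nothing else has moved.

```bash
python3 -c "
from cell import manip
print(manip.sign_off())"
```

```text
the job is handed in; nothing more can be done
None
```

The three stray parallels are each in the empty slot beside their mate of the same length, resting on the slot floor with tops level at about 49 mm; the job was handed in at about 20.5 s.

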